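# Prove the belt trip, then hold the sander's tensioner back for a new belt

### The job

The edge belt sander is waiting for a new belt. First prove its belt trip: press the blue test button on the grey trip box until the red-knobbed lever drops, then lift the lever back up until it catches and let go of it. Then push the orange lug of the sander's sprung tensioner arm back, towards the drive drum, past the click of its ratchet pawl, and keep holding it a little beyond the click, with the spring's load on you and not on the pawl: finish while still holding it so, as the belt goes on next, and leave the other things on the bench alone.

Things in the scene. Friction and masses are not known exactly. Their poses are not given: they have to be found in the camera images.
- belt_sander: bench edge sander without its belt, fixed to the bench: grey base plate 200 (its x) x 320 (its y) x 24 mm, dark motor housing and black drive drum at its +y end (tops at 84 mm), yellow sprung tensioner arm at its -y end. Origin: centre of the underside, on the bench; its z is up
- tensioner (a joint): tensioner arm's hinge about an upright axis (rad). 0 = at rest, swung out to the sander's -y; grows as the lug is pushed towards the sander's +y (the drive drum). At about 0.25 the arm's nose roller meets the pawl, by 0.35 it has clicked past it (the pawl then catches it at about 0.345 if it is let go); solid back stop at 0.62. Spring: about 5 N at the lug at rest, 10 N at 0.42, 12.5 N at the stop, plus up to 4 N while passing the pawl; the hinge is damped
- push_lug (a point): point on the axis of the orange upright push lug on the arm's end, 12 mm below its top. The lug is 24 mm along the arm, 16 mm thick across it (the direction of travel) and stands free from 82 to 130 mm above the bench, over the 40 mm idler drum (top at 78 mm, steel cap to 84 mm). It moves with the arm on a circle of 100 mm radius round tensioner_pivot
- tensioner_pivot (a point): point on the tensioner's upright hinge axis, at the same height as push_lug (118 mm); fixed to the sander, 75 mm to its +x and 85 mm to its -y from its origin
- pawl (a joint): brass pawl slider's travel (m): 0 = sprung in, grows to about 0.006 while the arm's nose pushes it outwards (the sander's -x), snaps back to 0 behind the nose at the click. It lies below 52 mm, on the edge of the base plate that is on the sander's -x side; nobody needs to touch it
- trip_box: grey trip box, fixed to the bench, 90 (its x) x 100 (its y, 138 with the feet) x 135 mm high, test button on top, lever through a slot in its front (its -x face). Origin: centre of the underside; its z is up
- test_button (a joint): travel of the test button (m): 0 = out, 0.008 = fully down, straight down; sprung, 2 N at first, 5 N fully down. The lever is let go somewhere between 0.003 and 0.006, so press it fully. It also dips by itself while the lever is lifted past its catch
- button_top (a point): centre of the top face of the round blue test button, 32 mm in diameter, 149 mm above the bench when out; it stands 11 mm proud of its collar
- trip_lever (a joint): lever's hinge about the box's y axis (rad): 0 = up and caught, 0.8 = dropped to its stop, grows as the knob goes down; -0.14 = upper stop. To catch again it must be lifted to about -0.05 or beyond, then it settles near 0 when let go; lifting takes about 3 N at the knob
- lever_knob (a point): centre of the red ball knob, 22 mm in diameter, at the lever's outer end; 110 mm from lever_pivot, in the box's x-z plane. With the lever up it stands in front of the box, 128 mm above the bench, and 17 degrees above level as seen from the pivot; dropped, it is about 42 mm above the bench
- lever_pivot (a point): centre of the lever's hinge inside the box, 22 mm to the box's -x from its origin, 95 mm above the bench
- wax_tin: bystander: round red tin, 69 mm in diameter, 36 mm high; origin at the centre of its underside
- sanding_block: bystander: wood and cork sanding block, 64 x 115 x 36 mm; origin at the centre of its underside
- chisel: bystander: chisel with dark wooden handle, 263 mm long, 29 mm thick, lying along its x; origin below its middle

How it is judged:
By the outcome, as a careful person would: the job done as asked, in the order asked, and still so for the second after the job is handed in, while the arm keeps its last pose, push and grip.
It also fails if it takes over 64 s, if anything falls off the work surface, if the arm or the gripper's body presses on something with over 40 N, if the wrist force passes 120 N, or if a joint passes its speed limit or range.

### The arm

A 6-joint arm with a two-finger parallel gripper is mounted at the origin on a cart in front of the work surface, level with it; the furniture and walls round the work are solid. World frame = base frame: x ahead of the robot, y to its left, z up, the work surface at z = 0. Lengths are in m, angles in degrees, forces in N, time in s.
With the tool pointing down it reaches from about 0.4 to 0.825 m from the base axis. Payload 7 kg.
Tool frame: the origin (TCP) lies midway between the tips of the shut fingers; the grasp point (between the pads) lies ctrl.tcp_to_grasp behind it (ctrl.tcp_to_grasp is the distance from the TCP to the grasp point, in m); y points along the fingers, z is the direction in which the jaws open and shut, and the axes are right-handed (so a half turn about y gives the same grasp; the last joint's range is limited). The gripper opens to 88 mm and grips with 3 to 60 N. Pads are 19 mm wide; open, the fingers measure 130 mm over their backs; the gripper's body (78 mm by 193 mm) begins 47 mm behind the grasp point.
Start: joints at [81.881, 20.546, 0.682, 0, -70.136, -16.507], TCP at [0.281, 0.614, 0.227] pointing down, gripper open.
Joint ranges: [-176.03, 176.03], [-82.01, 121.73], [-58.28, 71.71], [-173.87, 95.51], [-174.79, -0.11], [-173.66, 173.66]. Speed limits (degrees/s): [136.94, 136.94, 172.46, 180, 180, 180].

### API

Orientations are given as [roll, pitch, yaw] about the fixed x, y, z axes, in that order (R = Rz(yaw) Ry(pitch) Rx(roll)).
In Python, from plant import ctrl, snapshot, silhouettes gives the robot as it stands.
- The arm moves only by the shell command python3 -m pendant 'ROWS'. ROWS is JSON, a list that holds one entry, the list of rows, each a list of 7 numbers: the shift along the tool's x, y, z in cm, then the turn, a rotation vector about the tool's x, y, z in degrees, then the opening, from 0 (shut) to 1 (fully open). In form: [[[x, y, z, rx, ry, rz, hand], ...]]. A call has 1 to 12 rows; each row shifts and turns the commanded pose from where the row before left it, along the tool's axes as they then stand; what a row does not reach is not made up. A row lasts 1/12 s, in which the tool goes at most 41.7 mm and 7.16 degrees, less where a joint would pass 70% of its speed; a pose out of reach is approached as far as the arm can. A call with a gripper value outside its range is refused whole. The fingers move at their own pace and stop on an object; the grip force is fixed at half the most. Time passes only in rows, so rows that do not move let the fingers close. It gives the time, the measured TCP pose, the force and the opening at its end, in the units of the state.
- ctrl.get_obs(): the state, without advancing time (a new reading comes with each control period).
- snapshot(name): name is "side" or "top" or "wrist"; returns a dict with "image" (400x640x3 uint8, red, green, blue), "camera_matrix" (3x3 intrinsics, pixels), "eye" and "orientation" of the camera in the world; the wrist camera has in their place "mount" (4x4, takes a point from camera to tool coordinates, whose origin is the TCP and whose axes are the tool frame's). Camera axes: x right, y down, z forward; pixel columns grow to the right and rows downward; lengths in m; the calibration is good to about 2 mm. A picture is of the moment at which its call begins: read the wrist's pose just before it. There is no depth.
- ctrl.close_job(): hands the job in, once; it reports no verdict.
Trained networks look in a picture, given as the dict that the camera call returned (one of the last four; its "shot" number tells which), for a name from the list of things; names that differ only in an ending like _2 or _b are one class to them, and where a whole thing is asked for, a point or a joint stands for the part that bears it (a point fixed in the world has none). Each returns a list of dicts, best first, with "confidence" (0 to 1); they miss things now and then, are a little off and sometimes report something else, mostly with a low value. They report only what shows in the picture. A call takes as long as a camera call.
- silhouettes(picture, thing): "mask" (400x640 bool, what is visible of it) and "bbox" ([left, top, width, height] in pixels, round what is visible of it).
The state is a dict: "clock": time; "joint_pos": joint angles; "qvel": joint speeds; "tau": joint torques, N m; "tool_pos": TCP position; "orientation": TCP orientation; "force": force on the tool from outside, world axes, zero at the start; "moment": the same for the moment, N m; "opening": finger opening in m.
Only numpy, scipy, OpenCV 4.12 (cv2) and the standard library are available. Lean on these libraries where they do the work, as an engineer would, in place of code of your own. Each camera call takes 0.05 s, during which the arm holds its last target.

## Working session

There is one attempt and no reset: what is moved stays moved. The work goes in short steps, Python scripts to look and compute and a shell command to move; the robot and the scene stay as the last step left them, time stands still between calls to the robot, and variables do not carry over. Pictures are saved under pics/ and viewed, and the job is handed in when it is done.

```bash
ls; mkdir -p pics
cat > h.py <<'E'
import numpy as np, cv2
from plant import ctrl, snapshot, silhouettes
from scipy.spatial.transform import Rotation as R
def save(p,n): cv2.imwrite('pics/'+n+'.png', cv2.cvtColor(p['image'],cv2.COLOR_RGB2BGR))
E
python3 - <<'E'
from h import *
o=ctrl.get_obs(); print(o, ctrl.tcp_to_grasp)
for n in ('side','top'):
    p=snapshot(n); save(p,n+'0'); print(n,p['camera_matrix'],p['eye'],p['orientation'])
    np.savez(n+'0.npz',K=p['camera_matrix'],eye=p['eye'],ori=np.array(p['orientation']))
    for t in ('belt_sander','trip_box','push_lug','lever_knob','button_top','wax_tin','sanding_block','chisel'):
        for d in silhouettes(p,t)[:2]:
            ys,xs=np.nonzero(d['mask']); print(n,t,round(d['confidence'],2),d['bbox'],xs.mean().round(1),ys.mean().round(1))
E
```

```text
pics
{'clock': 0.0, 'joint_pos': array([ 8.18805802e+01,  2.05900962e+01,  6.32228325e-01, -2.04892495e-02,
       -7.01367808e+01, -1.65095954e+01]), 'qvel': array([ 0.01872615, -0.10422996,  0.06199501, -0.02195651, -0.03362101,
        0.08617148]), 'tau': array([ 2.98290543e-03, -5.82719851e+01,  2.93054008e+01,  6.99717969e+00,
        6.97008902e-03, -1.39109920e-04]), 'tool_pos': array([0.28108658, 0.61312699, 0.22562491]), 'orientation': array([-8.99037795e+01,  8.43243746e-03,  1.55364014e+02]), 'force': array([-0.87594594,  0.77221034,  0.30631658]), 'moment': array([-0.00651656, -0.02613514,  0.01419382]), 'opening': 0.08785674341538866} 0.0188
side [[367.62798713   0.         315.41713138]
 [  0.         367.62798713 203.65593588]
 [  0.           0.           1.        ]] [ 0.04486006 -0.40616427  1.05998334] [-145.61070584   -0.66994323  -50.3649679 ]
side belt_sander 0.8 [234.1, 137.0, 104.2, 94.3] 284.4 187.2
side trip_box 0.91 [325.7, 213.0, 52.8, 56.1] 356.1 241.1
side push_lug 0.81 [297.2, 178.3, 23.9, 35.1] 307.9 196.0
side wax_tin 0.69 [183.2, 161.8, 24.3, 21.7] 
[... 286 characters left out ...]
0.           0.           1.        ]] [0.39936523 0.02689675 1.32369353] [-172.45874597    0.19032314  -90.84431749]
top belt_sander 0.82 [236.6, 163.0, 94.0, 67.5] 282.7 195.3
top trip_box 0.92 [353.8, 182.8, 47.3, 61.7] 380.1 203.5
top push_lug 0.81 [305.4, 172.0, 12.1, 38.7] 312.4 189.2
top lever_knob 0.49 [236.7, 167.3, 93.2, 60.1] 282.8 195.2
top lever_knob 0.48 [381.3, 217.0, 2.5, 25.7] 381.0 232.3
top button_top 0.59 [379.9, 187.9, 9.9, 9.1] 383.7 194.6
top wax_tin 0.73 [189.3, 233.0, 22.7, 17.6] 199.3 241.5
top sanding_block 0.66 [180.5, 177.7, 37.2, 22.0] 200.4 189.0
top sanding_block 0.31 [302.4, 170.7, 18.1, 40.7] 312.5 189.8
top chisel 0.84 [449.2, 160.4, 14.6, 75.4] 458.2 201.2
```

Run:
```python
import cv2
for n,(a,b,c,d) in {'side0':(120,350,170,470),'top0':(130,270,170,480)}.items():
    im=cv2.imread(f'pics/{n}.png')[a:b,c:d]; f=2.5
    cv2.imwrite(f'pics/{n}c.png',cv2.resize(im,None,fx=f,fy=f,interpolation=cv2.INTER_CUBIC))
```

```text
(no output)
```

View pics/side0.png

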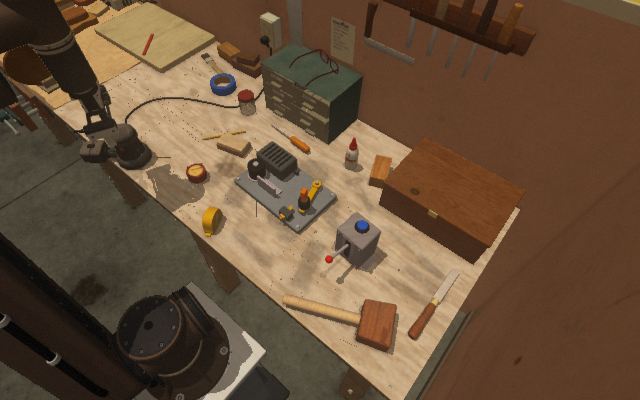

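View pics/top0.png

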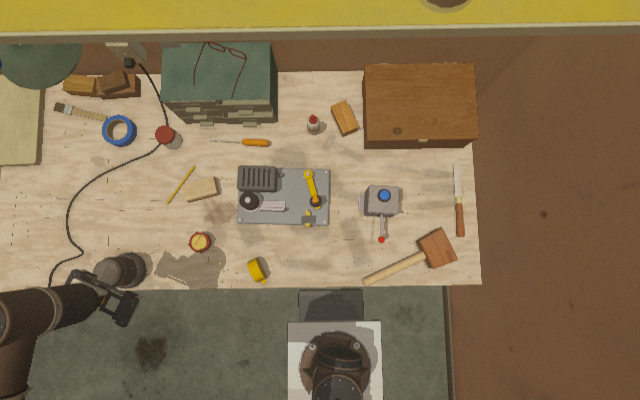

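```bash
ls pics
```

```text
side0.png
side0c.png
top0.png
top0c.png
```

View pics/side0c.png

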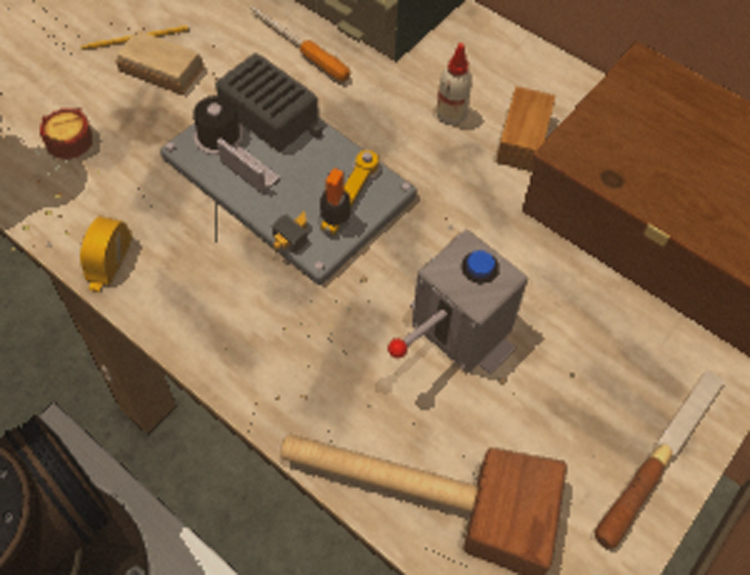

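View pics/top0c.png

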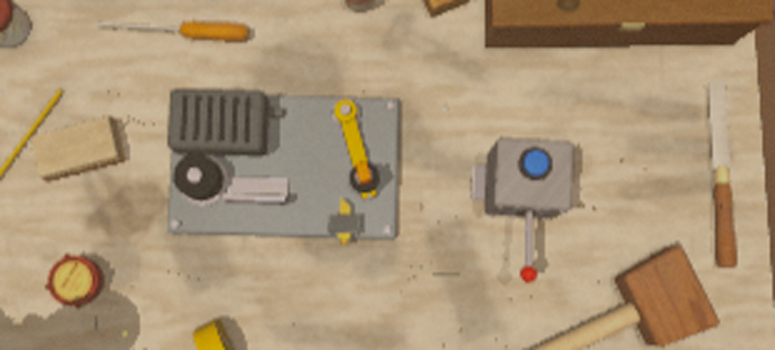

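```bash
cat >> h.py <<'E'
def cam(p,o=None):
    """K, R(cam->world), eye"""
    K=np.array(p['camera_matrix'])
    if 'mount' in p:
        T=np.eye(4);T[:3,:3]=R.from_euler('xyz',o['orientation'],degrees=True).as_matrix();T[:3,3]=o['tool_pos']
        M=T@np.array(p['mount']); return K,M[:3,:3],M[:3,3]
    q=np.array(p['orientation']); Rm=R.from_euler('xyz',q,degrees=True).as_matrix() if q.shape==(3,) else q
    return K,Rm,np.array(p['eye'])
def atz(C,uv,z):
    K,Rm,e=C; d=Rm@np.linalg.solve(K,[uv[0],uv[1],1]); return e+d*(z-e[2])/d[2]
def tri(Cs,uvs):
    A=np.zeros((3,3));b=np.zeros(3)
    for (K,Rm,e),uv in zip(Cs,uvs):
        d=Rm@np.linalg.solve(K,[uv[0],uv[1],1]);d/=np.linalg.norm(d);P=np.eye(3)-np.outer(d,d);A+=P;b+=P@e
    return np.linalg.solve(A,b)
def proj(C,X):
    K,Rm,e=C; c=K@(Rm.T@(np.array(X)-e)); return c[:2]/c[2]
def blobs(p,col,box=None):
    h=cv2.cvtColor(p['image'],cv2.COLOR_RGB2HSV); H,S,V=[h[...,i].astype(int) for i in range(3)]
    m={'blue':(H>100)&(H<125)&(S>130)&(V>60),'red':((H<4)|(H>174))&(S>180)&(V>100),'orange':(H>=5)&(H<14)&(S>190)&(V>110),'yellow':(H>=17)&(H<30)&(S>170)&(V>100)}[col].astype(np.uint8)
    if box:
        k=np.zeros_like(m);k[box[1]:box[3],box[0]:box[2]]=1;m&=k
    n,l,s,c=cv2.connectedComponentsWithStats(m)
    return sorted([(int(s[i,4]),c[i].round(1).tolist(),s[i,:4].tolist()) for i in range(1,n)],reverse=True)[:3]
E
python3 - <<'E'
from h import *
ps={n:snapshot(n) for n in ('side','top')}
C={n:cam(p) for n,p in ps.items()}
for n,b in (('side',(225,130,400,290)),('top',(230,150,405,250))):
    for c in ('blue','red','orange'): print(n,c,blobs(ps[n],c,b))
B={n:blobs(ps[n],'blue',b)[0][1] for n,b in (('side',(225,130,400,290)),('top',(230,150,405,250)))}
Rd={n:blobs(ps[n],'red',b)[0][1] for n,b in (('side',(225,130,400,290)),('top',(230,150,405,250)))}
for n in C: print(n,'blue149',atz(C[n],B[n],.147),'red128',atz(C[n],Rd[n],.128))
print(tri(C.values(),[B[n] for n in C]),tri(C.values(),[Rd[n] for n in C]))
# pivot bolts
print('pivot side top: pick', tri([C['side'],C['top']],[(170+367/2.5,120+157/2.5),(170+345/2.5,130+110/2.5)]))
for z in (.06,.08,.1): print(z,atz(C['side'],(170+367/2.5,120+157/2.5),z),atz(C['top'],(170+345/2.5,130+110/2.5),z))
# lug top
print('lugtop',tri([C['side'],C['top']],[(170+336/2.5,120+174/2.5),(170+365/2.5,130+172/2.5)]))
for n,L in (('side',[(163,152),(322,283),(418,192)]),('top',[(168,236),(399,237),(399,98)])):
    for q in L: print(n,'corner',atz(C[n],(170+q[0]/2.5,(120 if n=='side' else 130)+q[1]/2.5),.024))
E
```

```text
side blue [(75, [362.0, 224.5], [357, 220, 11, 10])]
side red [(34, [328.5, 258.7], [326, 256, 7, 7]), (23, [352.5, 143.3], [350, 138, 5, 11])]
side orange [(50, [303.0, 194.1], [301, 188, 6, 14]), (25, [297.6, 144.7], [290, 139, 16, 12]), (8, [307.0, 147.4], [305, 146, 4, 4])]
top blue [(71, [384.1, 194.5], [380, 190, 9, 10])]
top red [(4, [379.5, 238.2], [379, 237, 2, 3]), (1, [379.0, 241.0], [379, 241, 1, 1])]
top orange [(1, [381.0, 237.0], [381, 237, 1, 1]), (1, [316.0, 202.0], [316, 202, 1, 1])]
side blue149 [ 0.5635628  -0.16594446  0.147     ] red128 [ 0.42337471 -0.15415589  0.128     ]
top blue149 [ 0.56299066 -0.16364813  0.147     ] red128 [ 0.42616191 -0.14714547  0.128     ]
[ 0.56401001 -0.16472904  0.14480054] [ 0.42742761 -0.14989937  0.11545167]
pivot side top: pick [0.6535026  0.07917878 0.05014232]
0.06 [0.64926011 0.07311923 0.06      ] [0.64993353 0.0802066  0.06      ]
0.08 [0.63717191 0.0635334  0.08      ] [0.64596788 0.07936288 0.08      ]
0.1 [0.6250837  0.05394758 0.1       ] [0.64200223 0.07851917 0.1       ]
lugtop [0.55571086 0.05066244 0.13616519]
side corner [0.49083071 0.31786596 0.024     ]
side corner [0.47487274 0.00409541 0.024     ]
side corner [ 0.66942298 -0.00250226  0.024     ]
top corner [0.48330112 0.32856782 0.024     ]
top corner [0.47713858 0.00866617 0.024     ]
top corner [0.67312601 0.00535393 0.024     ]
```

```bash
python3 -m pendant '[[[-2.1,-0.33,2.4,0,0,0,0],[-2.1,-0.33,2.4,0,0,0,0],[-2.1,-0.33,2.4,0,0,0,0],[-2.1,-0.33,2.4,0,0,0,0],[-2.1,-0.33,2.4,0,0,0,0],[-2.1,-0.33,2.4,0,0,0,0],[-2.1,-0.33,2.4,0,0,0,0],[-2.1,-0.33,2.4,0,0,0,0],[-2.1,-0.33,2.4,0,0,0,0],[-2.1,-0.33,2.4,0,0,0,0],[-2.1,-0.33,2.4,0,0,0,0],[-2.1,-0.33,2.4,0,0,0,0]]]'
```

```text
clock: 2.0
tool_pos: [0.3904, 0.2453, 0.2667]
orientation: [-90.0, 0.0, 155.4]
force: [1.2, -0.4, 0.5]
opening: 0.0131
```

```bash
python3 -m pendant '[[[-2.1,-0.33,2.4,0,0,0,0],[-2.1,-0.33,2.4,0,0,0,0],[-2.1,-0.33,2.4,0,0,0,0],[-2.1,-0.33,2.4,0,0,0,0],[-2.1,-0.33,2.4,0,0,0,0],[-2.1,-0.33,2.4,0,0,0,0],[-2.1,-0.33,2.4,0,0,0,0],[-2.1,-0.33,2.4,0,-3.1,0,0],[-2.1,-0.33,2.4,0,-3.1,0,0],[-2.1,-0.33,2.4,0,-3.1,0,0],[0,0,0,0,-4,0,0],[0,0,0,0,-4,0,0]]]'
python3 - <<'E'
from h import *
o=ctrl.get_obs(); p=snapshot('wrist'); save(p,'w1'); C=cam(p,o); print(C,o['tool_pos'],o['orientation'])
for c in ('blue','red','orange'): print(c,blobs(p,c))
for t in ('trip_box','push_lug','lever_knob','button_top'):
        for d in silhouettes(p,t)[:2]:
            ys,xs=np.nonzero(d['mask']); print(t,round(d['confidence'],2),d['bbox'],xs.mean().round(1),ys.mean().round(1))
E
```

```text
clock: 3.0
tool_pos: [0.4865, -0.059, 0.2991]
orientation: [-90.0, -0.0, 172.7]
force: [-0.1, 0.3, -0.4]
opening: 0.0004
(array([[287.87042247,   0.        , 319.69984913],
       [  0.        , 287.87042247, 200.21137361],
       [  0.        ,   0.        ,   1.        ]]), array([[-1.28130565e-01, -9.48534657e-01, -2.89593788e-01],
       [-9.91757296e-01,  1.22591252e-01,  3.72672757e-02],
       [ 1.52362558e-04,  2.91981829e-01, -9.56423854e-01]]), array([ 0.56367609, -0.06767999,  0.45763614])) [ 0.48647104 -0.05902427  0.29912612] [-8.99908549e+01 -5.10564177e-03  1.72668609e+02]
blue [(885, [412.2, 101.5], [396, 85, 34, 34])]
red [(209, [401.7, 222.2], [394, 215, 17, 16]), (14, [24.6, 237.6], [22, 235, 5, 6]), (3, [4.0, 260.3], [3, 260, 3, 2])]
orange [(22, [225.5, 139.3], [219, 135, 13, 8]), (22, [222.9, 124.7], [215, 121, 15, 13]), (9, [221.2, 128.9], [219, 128, 6, 4])]
trip_box 0.59 [336.2, 67.2, 121.0, 166.3] 399.8 118.9
push_lug 0.96 [184.4, 41.2, 63.5, 105.3] 215.5 101.9
lever_knob 0.73 [4.5, 36.2, 270.4, 158.3] 143.5 113.0
lever_knob 0.55 [393.6, 155.2, 15.9, 76.7] 400.6 197.3
button_top 0.75 [0.0, 38.4, 276.3, 158.7] 143.4 113.0
button_top 0.74 [395.8, 86.6, 37.6, 33.8] 411.8 101.8
```

View pics/w1.png

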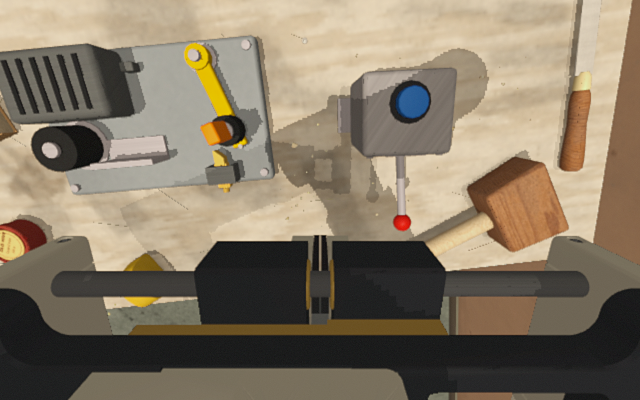

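Run:
```python
from h import *
o=ctrl.get_obs(); p=snapshot('wrist'); C=cam(p,o)
L=lambda n:(lambda d:(d['K'],R.from_euler('xyz',d['ori'],degrees=True).as_matrix(),d['eye']))(np.load(n+'0.npz'))
S,T=L('side'),L('top')
print('blue',atz(C,(411.5,101.8),.148),tri([C,S,T],[(411.5,101.8),(362,224.5),(384.1,194.5)]))
print('knob',atz(C,(401.7,222.4),.128),tri([C,S],[(401.7,222.4),(328.5,258.7)]))
print('boxtop corners',[atz(C,q,.135)[:2].round(4) for q in ((365,74),(456,68),(452,153),(362,157))])
print('plate',[atz(C,q,.024)[:2].round(4) for q in ((74,193),(273,180),(258,36))])
print('pivot bolt',[atz(C,(195,54),z)[:2] for z in (.04,.05,.06)])
print('lug top',atz(C,(212,131),.13),tri([C,S],[(212,131),(170+336/2.5,120+172/2.5)]))
```

```text
blue [ 0.56131513 -0.1598682   0.148     ] [ 0.56323251 -0.16357492  0.1439013 ]
knob [ 0.42220036 -0.14875363  0.128     ] [ 0.42278209 -0.15142746  0.12609695]
boxtop corners [array([ 0.5948, -0.1172]), array([ 0.5883, -0.2104]), array([ 0.5011, -0.2066]), array([ 0.5096, -0.1066])]
plate [array([0.4936, 0.3308]), array([0.4737, 0.0186]), array([0.6712, 0.0036])]
pivot bolt [array([0.65727803, 0.08716373]), array([0.65502579, 0.08350229]), array([0.65277356, 0.07984085])]
lug top [0.55916117 0.05523716 0.13      ] [0.55942659 0.05173632 0.13702988]
```

```bash
python3 -m pendant '[[[-1.76,1,1.85,0,0,0,0],[-1.76,2,1.85,0,0,0,0],[-1.76,2.5,1.85,0,0,0,0],[-1.76,3,1.85,0,0,0,0],[-1.76,3,1.85,0,0,0,0],[0,1,0,0,0,0,0],[0,0,0,0,0,0,0]]]'
python3 - <<'E'
from h import *
o=ctrl.get_obs(); p=snapshot('wrist'); save(p,'w2'); q=snapshot('side'); save(q,'s2')
im=cv2.imread('pics/s2.png')[190:290,300:420]; cv2.imwrite('pics/s2c.png',cv2.resize(im,None,fx=5,fy=5))
E
```

```text
clock: 3.88
tool_pos: [0.5599, -0.1604, 0.1702]
orientation: [-90.0, -0.4, 172.5]
force: [-0.6, 0.5, 0.2]
opening: 0.0004
```

View pics/w2.png

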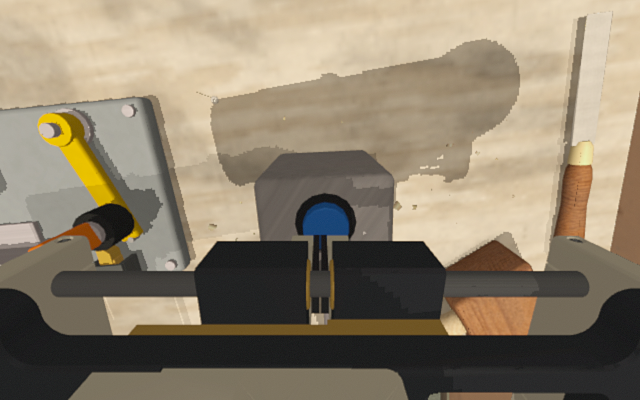

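View pics/s2c.png

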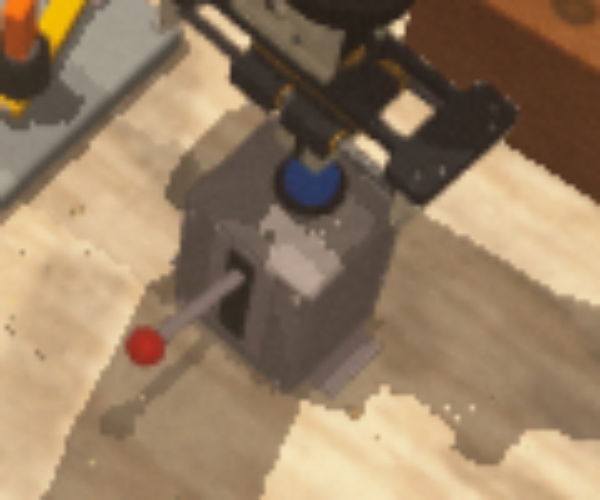

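```bash
python3 -m pendant '[[[-0.2,0.8,0.15,0,0,0,0],[0,0.8,0,0,0,0,0],[0,0.3,0,0,0,0,0],[0,0.3,0,0,0,0,0],[0,0.3,0,0,0,0,0],[0,0.2,0,0,0,0,0],[0,0,0,0,0,0,0]]]'
```

```text
clock: 4.57
tool_pos: [0.5635, -0.1617, 0.1472]
orientation: [-90.0, 0.0, 172.7]
force: [0.5, -0.4, 2.2]
opening: 0.0003
```

```bash
python3 -m pendant '[[[0,0.3,0,0,0,0,0],[0,0.3,0,0,0,0,0],[0,0.2,0,0,0,0,0],[0,0,0,0,0,0,0],[0,0,0,0,0,0,0]]]'
python3 - <<'E'
from h import *
q=snapshot('side'); save(q,'s3')
im=cv2.imread('pics/s3.png')[190:290,300:420]; cv2.imwrite('pics/s3c.png',cv2.resize(im,None,fx=5,fy=5))
E
```

```text
clock: 4.98
tool_pos: [0.5641, -0.162, 0.1411]
orientation: [-90.0, 0.1, 172.7]
force: [-4.8, 3.7, 15.7]
opening: 0.0007
```

View pics/s3c.png

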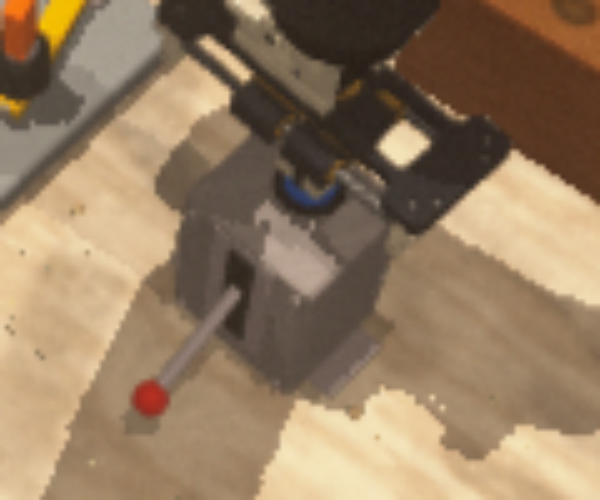

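```bash
python3 -m pendant '[[[0,-2,0,0,0,0,0],[0,-3,0,0,0,0,0.6],[2,-1,0.1,0,0,0,0.6],[3,0,0.15,0,0,0,0.6],[3,0,0.15,0,0,0,0.6],[3,0,0.15,0,0,0,0.6],[2.2,0,0.1,0,-2.3,0,0.6],[0,2,0,0,0,0,0.6],[0,0,0,0,0,0,0.6],[0,0,0,0,0,0,0.6]]]'
python3 - <<'E'
from h import *
o=ctrl.get_obs(); p=snapshot('wrist'); save(p,'w4'); C=cam(p,o); print(blobs(p,'red'))
q=snapshot('side'); save(q,'s4'); S=cam(q); t=snapshot('top');save(t,'t4')
b=blobs(q,'red',(310,230,345,290)); print(b)
print(o['tool_pos'],o['orientation'])
if b: print(atz(S,b[0][1],.042))
E
```

```text
clock: 5.87
tool_pos: [0.4312, -0.1517, 0.1789]
orientation: [-90.0, -0.1, 175.0]
force: [0.5, -0.1, 0.4]
opening: 0.051
[(238, [321.6, 189.9], [312, 181, 20, 18])]
[(22, [329.7, 269.5], [327, 267, 6, 6])]
[ 0.43122934 -0.15166068  0.17886433] [-8.99791138e+01 -7.58269104e-02  1.74961171e+02]
[ 0.43280836 -0.15575402  0.042     ]
```

View pics/w4.png

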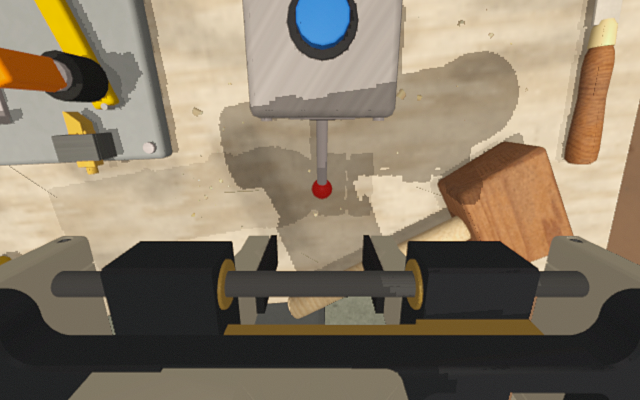

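View pics/s4.png

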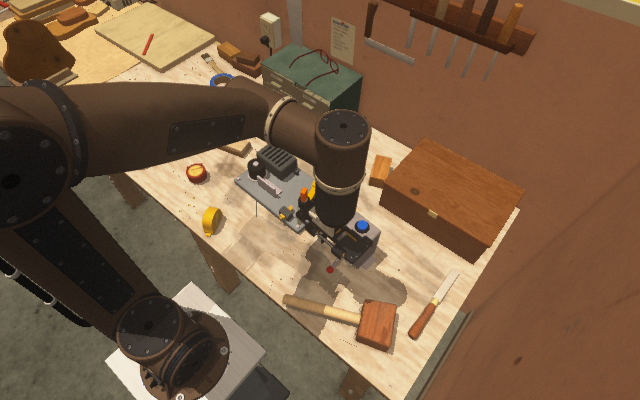

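Run:
```python
from h import *
o=ctrl.get_obs(); p=snapshot('wrist'); C=cam(p,o); X=atz(C,(321.6,190),.042); print(X)
Rt=R.from_euler('xyz',o['orientation'],degrees=True).as_matrix()
print('tool delta', Rt.T@(X-o['tool_pos']), 'proj', proj(C,[.4315,-.152,.042]), blobs(p,'red'))
```

```text
[ 0.43128627 -0.15225745  0.042     ]
tool delta [0.0012915  0.13757705 0.00067736] proj [321.3415254  189.82714643] [(242, [321.8, 191.1], [312, 182, 20, 18])]
```

```bash
python3 -m pendant '[[[0.1,3,0,0,0,0,0.6],[0,3,0,0,0,0,0.6],[0,3,0,0,0,0,0.6],[0,3,0,0,0,0,0.6],[0,2,0,0,0,0,0.6],[0,1.4,0,0,0,0,0.6],[0,0,0,0,0,0,0.6],[0,0,0,0,0,0,0.2],[0,0,0,0,0,0,0.2],[0,0,0,0,0,0,0.2],[0,0,0,0,0,0,0.2],[0,0,0,0,0,0,0.2]]]'
python3 - <<'E'
from h import *
p=snapshot('wrist'); save(p,'w5')
E
```

```text
clock: 7.07
tool_pos: [0.4313, -0.1515, 0.0261]
orientation: [-90.0, 0.1, 175.0]
force: [0.3, -9.3, 0.7]
opening: 0.0248
```

View pics/w5.png

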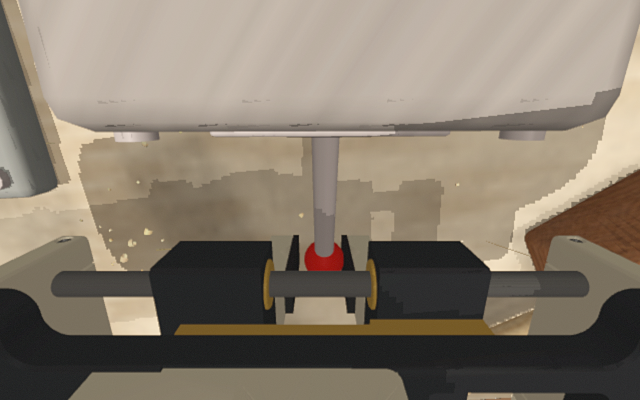

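```bash
python3 -m pendant '[[[0,0.2,0.15,0,0,0,0.1],[0,0,0,0,0,0,0.1],[0,0,0,0,0,0,0.1],[0,0,0,0,0,0,0.1]]]'
```

```text
clock: 7.45
tool_pos: [0.4319, -0.1535, 0.0246]
orientation: [-90.0, 0.2, 175.0]
force: [-0.2, -5.8, 8.0]
opening: 0.0202
```

```bash
python3 -m pendant '[[[0.35,-0.77,0,0,0,0,0.1],[0.35,-0.77,0,0,0,0,0.1],[0.42,-1.47,0,0,0,0,0.1],[0.21,-1.52,0,0,0,0,0.1],[0,-1.54,0,0,0,0,0.1],[-0.21,-1.52,0,0,0,0,0.1],[-0.24,-0.93,0,0,0,0,0.1],[-0.15,-0.4,0,0,0,0,0.1],[-0.15,-0.4,0,0,0,0,0.1],[0,0,0,0,0,0,0.1]]]'
python3 - <<'E'
from h import *
p=snapshot('wrist'); save(p,'w6'); q=snapshot('side'); save(q,'s6'); print(blobs(q,'red',(310,230,345,290)))
im=cv2.imread('pics/s6.png')[190:290,300:420]; cv2.imwrite('pics/s6c.png',cv2.resize(im,None,fx=5,fy=5))
E
```

```text
clock: 8.28
tool_pos: [0.423, -0.1529, 0.1167]
orientation: [-90.0, -0.1, 174.9]
force: [-4.1, -3.9, -1.5]
opening: 0.0201
[]
```

View pics/w6.png

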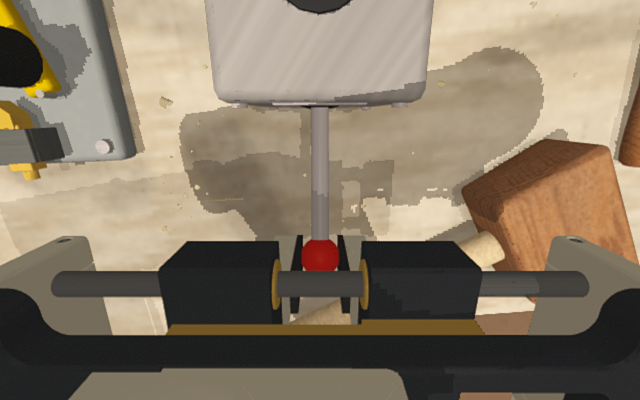

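View pics/s6c.png

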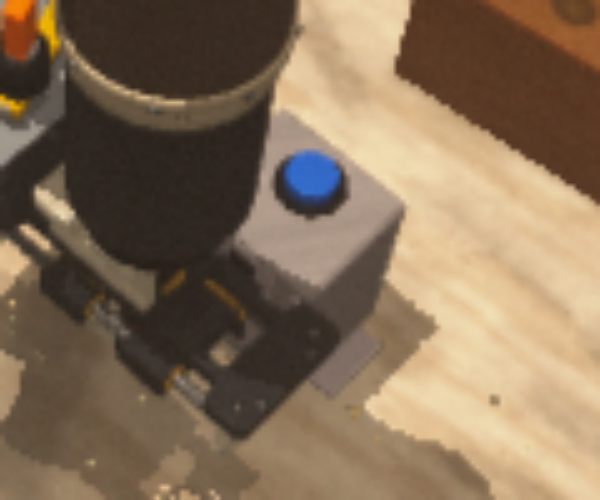

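```bash
python3 -m pendant '[[[-0.1,-0.25,0,0,0,0,0.1],[0,0,0,0,0,0,0.1],[0,0,0,0,0,0,0.1],[0,0,0,0,0,0,0.7],[0,0,0,0,0,0,0.7],[0,0,0,0,0,0,0.7],[0,0,0,0,0,0,0.7],[0,0,0,0,0,0,0.7],[0,0,0,0,0,0,0.7]]]'
python3 -m pendant '[[[0,-1,0,0,0,0,0.7],[0,-2,0,0,0,0,0.7],[0,-3,0,0,0,0,0.7],[0,-3,0,0,0,0,0.7],[0,-1,0,0,0,0,0.7],[0,0,0,0,0,0,0.7]]]'
python3 - <<'E'
from h import *
o=ctrl.get_obs();p=snapshot('wrist'); save(p,'w7'); C=cam(p,o);q=snapshot('side'); save(q,'s7'); print(o['tool_pos'],blobs(q,'red',(310,230,345,290)))
print(blobs(p,'red'),[proj(C,X) for X in ([.423,-.151,.128],[.4318,-.1518,.042])], proj(cam(q),[.423,-.151,.128]))
im=cv2.imread('pics/s7.png')[190:290,300:420]; cv2.imwrite('pics/s7c.png',cv2.resize(im,None,fx=5,fy=5))
E
```

```text
clock: 9.13
tool_pos: [0.4261, -0.1524, 0.119]
orientation: [-90.0, 0.0, 175.0]
force: [-0.2, 0.0, -0.1]
opening: 0.0546
clock: 9.63
tool_pos: [0.4276, -0.1526, 0.2219]
orientation: [-90.0, 0.3, 175.0]
force: [0.4, 0.1, -0.7]
opening: 0.0611
[ 0.42761465 -0.15258115  0.22193172] [(26, [328.4, 259.3], [326, 257, 6, 6])]
[(366, [320.6, 206.1], [310, 197, 22, 20])] [array([319.92405075, 206.39911206]), array([319.92021023, 177.40659713])] [327.53136707 258.13281781]
```

View pics/w7.png

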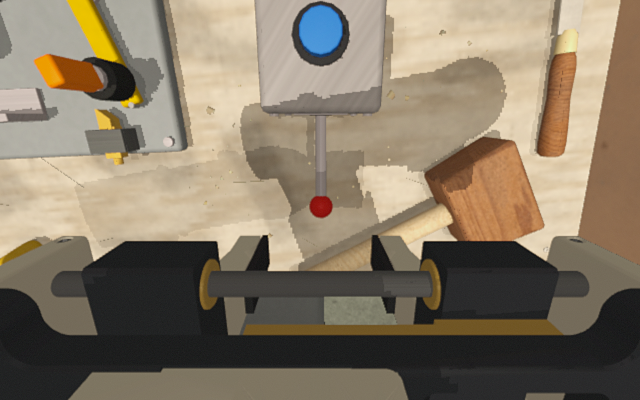

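View pics/s7c.png

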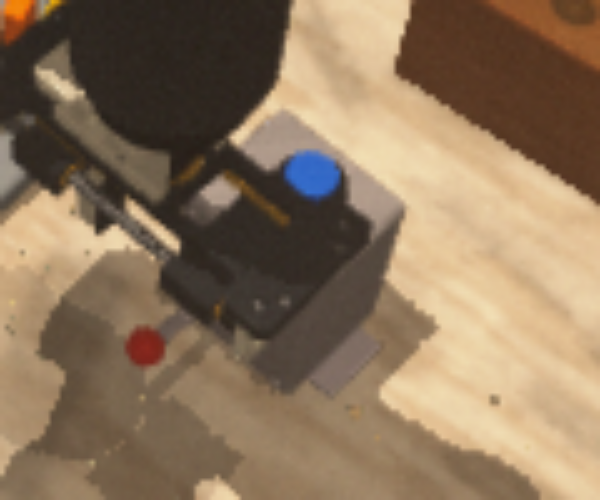

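Run:
```python
from h import *
o=ctrl.get_obs();p=snapshot('wrist');print(o['joint_pos'].round(1),o['tool_pos'],o['orientation'])
```

```text
[  5.4  -0.7 -26.7  -0.  -63.9  79.6] [ 0.42570733 -0.15233565  0.21871873] [-9.00324463e+01  4.11901482e-02  1.74964657e+02]
```

```bash
python3 -m pendant '[[[-1.92,0,-2.97,0,0,0,0],[-1.92,0,-2.97,0,0,0,0],[-1.92,0,-2.97,0,0,0,0],[-1.92,0,-2.97,0,0,0,0],[-1.92,0,-2.97,0,0,0,0],[-1.92,0,-2.97,0,0,0,0],[0,0,0,0,7,0,0],[0,0,0,0,7,0,0],[0,0,0,0,7,0,0],[0,0,0,0,7,0,0],[0,0,0,0,7,0,0],[0,0,0,0,7,0,0]]]'
python3 -m pendant '[[[0,0,0,0,7,0,0],[0,0,0,0,7,0,0],[0,0,0,0,7,0,0],[0,0,0,0,7,0,0],[0,0,0,0,7,0,0],[0,0,0,0,7,0,0],[0,0,0,0,1,0,0],[0,0,0,0,0,0,0]]]'
python3 - <<'E'
from h import *
o=ctrl.get_obs();p=snapshot('wrist');save(p,'w8');print(o['joint_pos'].round(1),o['tool_pos'],o['orientation'])
q=snapshot('side');save(q,'s8')
im=cv2.imread('pics/s8.png')[130:250,220:380]; cv2.imwrite('pics/s8c.png',cv2.resize(im,None,fx=5,fy=5))
E
```

```text
clock: 10.78
tool_pos: [0.5553, 0.0148, 0.2169]
orientation: [-89.8, -0.1, 132.6]
force: [0.4, 0.4, -0.1]
opening: 0.0003
clock: 11.45
tool_pos: [0.5556, 0.0148, 0.2175]
orientation: [-89.9, 0.0, 90.1]
force: [0.6, 0.1, 0.4]
opening: 0.0006
[ 21.7   9.8 -15.2  -0.  -65.1 -21.6] [0.55559619 0.01479523 0.21751658] [-8.98776026e+01  3.51143350e-02  9.00953032e+01]
```

View pics/w8.png

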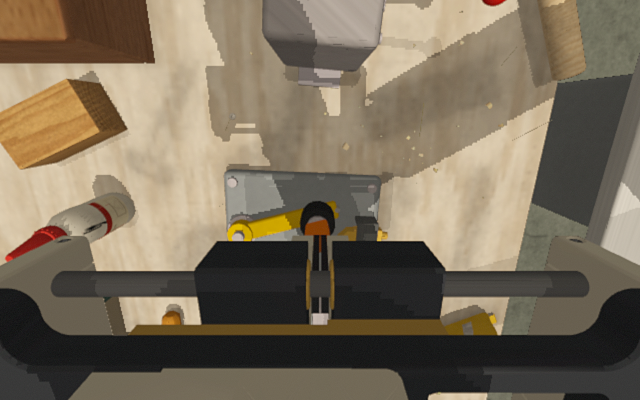

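View pics/s8c.png

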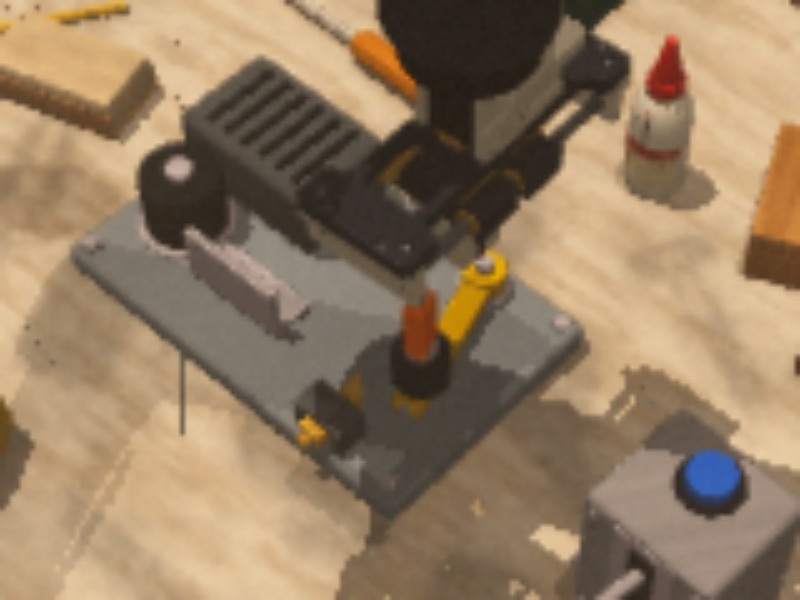

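Run:
```python
from h import *
o=ctrl.get_obs();p=snapshot('wrist');C=cam(p,o)
print(blobs(p,'orange'),blobs(p,'yellow'))
print('lug',atz(C,(318,226),.115),'rest pred proj',proj(C,[.557,.053,.13]),proj(C,[.557,.053,.084]),'tcp',proj(C,o['tool_pos']))
print('pivot',[atz(C,(240,232),z) for z in (.04,.05,.06)])
print('plate corner', [atz(C,x,.024) for x in ((226,170),(383,176))])
im=cv2.imread('pics/w8.png')[160:260,200:400]; cv2.imwrite('pics/w8c.png',cv2.resize(im,None,fx=4,fy=4))
```

```text
[(166, [316.7, 228.1], [305, 220, 25, 15])] [(2875, [350.0, 327.3], [131, 313, 366, 22]), (1198, [266.2, 224.7], [228, 208, 75, 33]), (167, [171.0, 320.6], [162, 314, 20, 12])]
lug [0.55602382 0.04322896 0.115     ] rest pred proj [316.88293131 241.7431381 ] [317.21254485 223.61675245] tcp [317.66437573 246.53370852]
pivot [array([0.65490751, 0.08196214, 0.04      ]), array([0.65194082, 0.07766265, 0.05      ]), array([0.64897412, 0.07336316, 0.06      ])]
plate corner [array([0.67052017, 0.00569218, 0.024     ]), array([0.47524734, 0.01283216, 0.024     ])]
```

View pics/w8c.png

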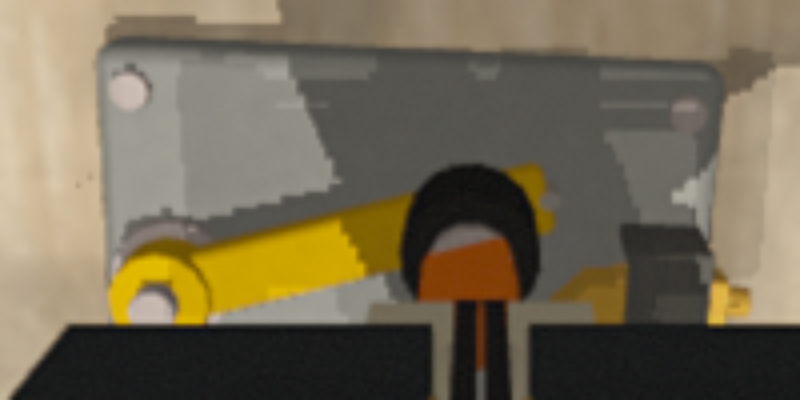

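```bash
python3 -m pendant '[[[0,3,0,0,0,0,0],[0,3,0,0,0,0,0],[0,3,0,0,0,0,0],[0,2,0,0,0,0,0],[0,1,0,0,0,0,0],[0,0,0,0,0,0,0],[0.6,0,0,0,0,0,0],[0.5,0,0,0,0,0,0],[0,0,0,0,0,0,0]]]'
python3 - <<'E'
from h import *
o=ctrl.get_obs();p=snapshot('wrist');save(p,'w9');print(o['tool_pos'],o['force'])
q=snapshot('side');save(q,'s9')
im=cv2.imread('pics/s9.png')[130:250,220:380]; cv2.imwrite('pics/s9c.png',cv2.resize(im,None,fx=5,fy=5))
E
```

```text
clock: 12.35
tool_pos: [0.5574, 0.0272, 0.1005]
orientation: [-90.2, -0.1, 90.0]
force: [0.5, 0.5, -0.3]
opening: 0.0004
[0.55736958 0.02719896 0.10052798] [ 0.48832726  0.45903982 -0.33220242]
```

View pics/w9.png

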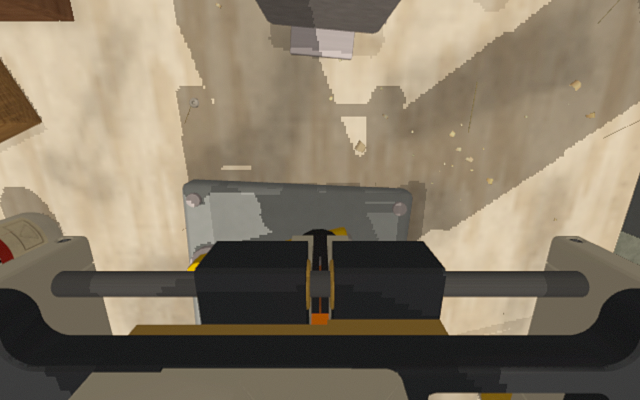

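View pics/s9c.png

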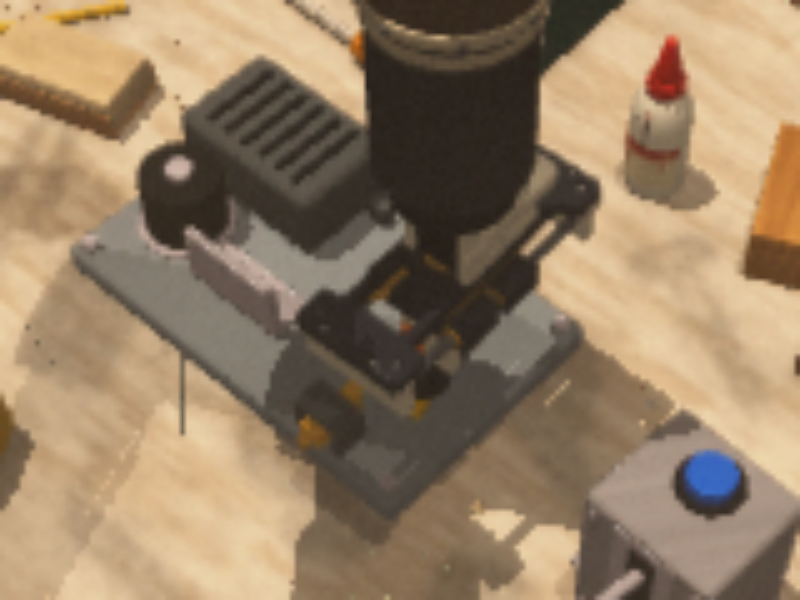

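```bash
python3 -m pendant '[[[0.3,0,0,0,0,0,0],[0.3,0,0,0,0,0,0],[0.3,0,0,0,0,0,0],[0,0,0,0,0,0,0],[0,0,0,0,0,0,0]]]'; python3 -m pendant '[[[0.3,0,0,0,0,0,0],[0.3,0,0,0,0,0,0],[0.3,0,0,0,0,0,0],[0,0,0,0,0,0,0],[0,0,0,0,0,0,0]]]'
```

```text
clock: 12.87
tool_pos: [0.5561, 0.0344, 0.0991]
orientation: [-90.0, 0.1, 90.0]
force: [-0.1, -5.4, 4.5]
opening: 0.0001
clock: 13.28
tool_pos: [0.5545, 0.0427, 0.0984]
orientation: [-89.8, 0.1, 90.0]
force: [-3.5, -6.0, 3.2]
opening: 0.0009
```

```bash
python3 -m pendant '[[[0.2,0,0.02,0,1,0,0],[0.2,0,0.02,0,1,0,0],[0.2,0,0.02,0,1,0,0],[0.2,0,0.03,0,1,0,0],[0.2,0,0.03,0,1,0,0],[0.2,0,0.03,0,1,0,0],[0.2,0,0.03,0,1,0,0],[0,0,0,0,0,0,0],[0,0,0,0,0,0,0]]]'; python3 -m pendant '[[[0.2,0,0.03,0,1,0,0],[0.2,0,0.03,0,1,0,0],[0.2,0,0.03,0,0,0,0],[0.2,0,0.03,0,0,0,0],[0,0,0,0,0,0,0],[0,0,0,0,0,0,0]]]'
python3 - <<'E'
from h import *
o=ctrl.get_obs();p=snapshot('wrist');save(p,'w10');print(o['tool_pos'],o['force'])
q=snapshot('side');save(q,'s10')
im=cv2.imread('pics/s10.png')[130:250,220:380]; cv2.imwrite('pics/s10c.png',cv2.resize(im,None,fx=5,fy=5))
E
```

```text
clock: 14.03
tool_pos: [0.5519, 0.056, 0.0977]
orientation: [-89.7, 0.2, 82.9]
force: [-6.9, -7.5, 3.0]
opening: 0.0005
clock: 14.53
tool_pos: [0.5511, 0.0631, 0.0976]
orientation: [-89.6, 0.3, 80.9]
force: [-7.2, -11.1, 3.9]
opening: 0.0003
[0.55114295 0.06314752 0.0975768 ] [ -7.21202376 -11.09723298   3.87363401]
```

View pics/w10.png

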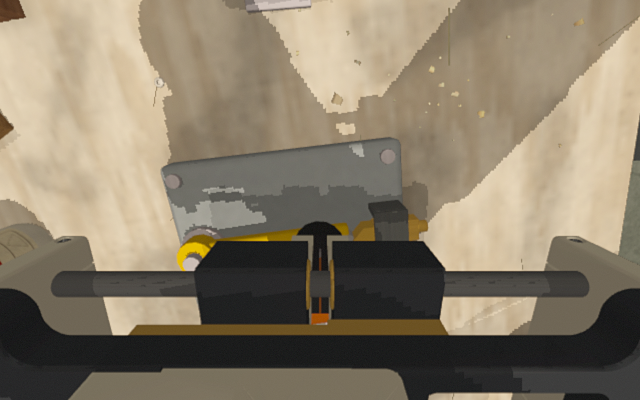

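View pics/s10c.png

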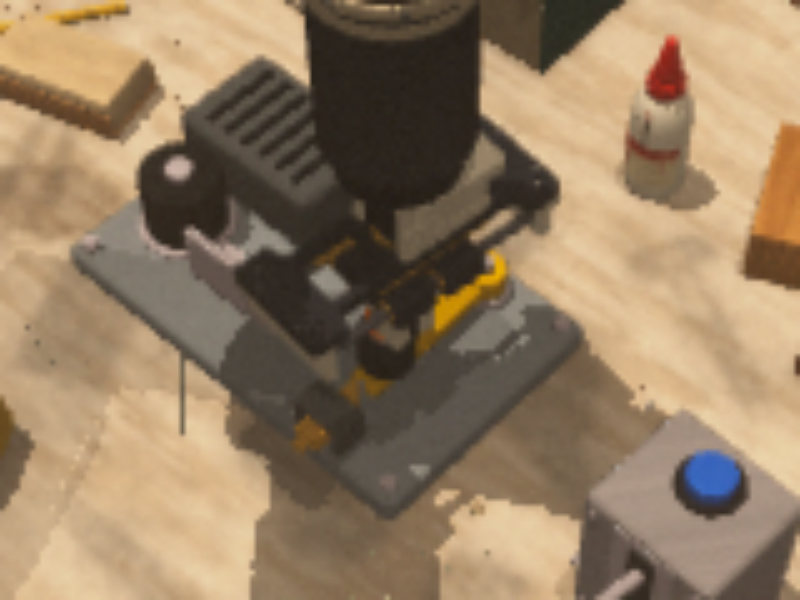

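```bash
python3 -m pendant '[[[0.2,0,0,0,0,0,0],[0.2,0,0,0,0,0,0],[0,0,0,0,0,0,0]]]'; python3 -m pendant '[[[0.2,0,0,0,0,0,0],[0.2,0,0,0,0,0,0],[0,0,0,0,0,0,0]]]';  python3 -m pendant '[[[0.2,0,0,0,0,0,0],[0.2,0,0,0,0,0,0],[0,0,0,0,0,0,0],[0,0,0,0,0,0,0]]]'
python3 - <<'E'
from h import *
o=ctrl.get_obs();p=snapshot('wrist');save(p,'w11');print(o['tool_pos'],o['force'])
q=snapshot('side');save(q,'s11')
im=cv2.imread('pics/s11.png')[130:250,220:380]; cv2.imwrite('pics/s11c.png',cv2.resize(im,None,fx=5,fy=5))
q=snapshot('top');save(q,'t11')
im=cv2.imread('pics/t11.png')[150:240,230:350]; cv2.imwrite('pics/t11c.png',cv2.resize(im,None,fx=5,fy=5))
E
```

```text
clock: 14.88
tool_pos: [0.5515, 0.0673, 0.0974]
orientation: [-89.6, 0.3, 80.9]
force: [-8.7, -7.8, 3.6]
opening: 0.0005
clock: 15.13
tool_pos: [0.5524, 0.0717, 0.0973]
orientation: [-89.6, 0.3, 80.9]
force: [-7.2, -8.0, 1.4]
opening: 0.0006
clock: 15.47
tool_pos: [0.553, 0.0755, 0.0972]
orientation: [-89.6, 0.3, 80.9]
force: [-7.8, -8.7, 1.0]
opening: 0.0005
[0.55297425 0.07550094 0.0972359 ] [-7.84793572 -8.66719999  1.0260435 ]
```

View pics/w11.png

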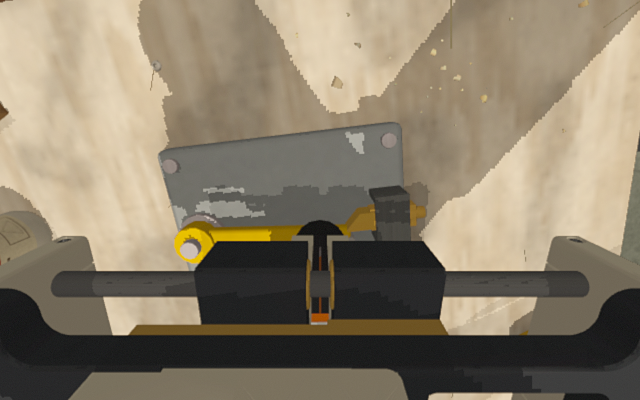

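View pics/s11c.png

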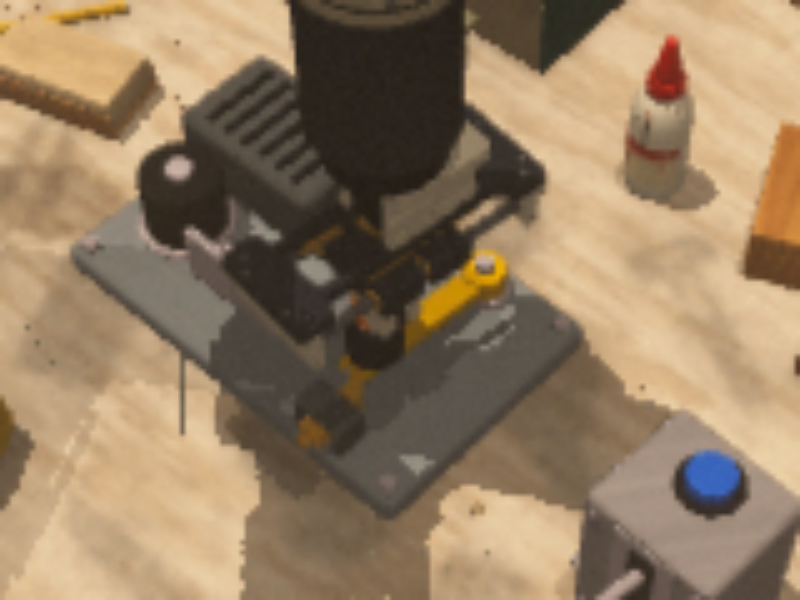

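View pics/t11c.png

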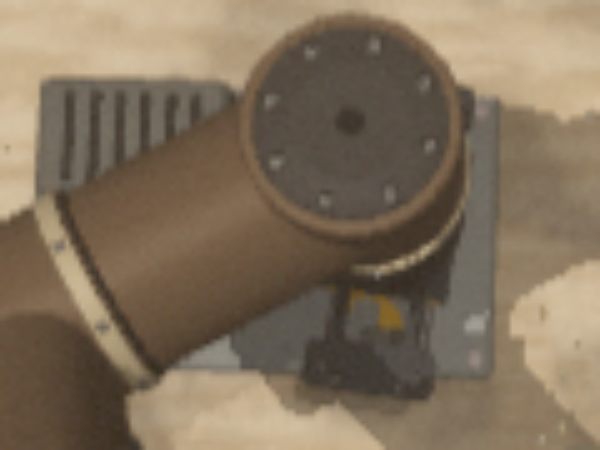

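```bash
python3 -m pendant '[[[0.1,0,0,0,0,0,0],[0,0,0,0,0,0,0],[0,0,0,0,0,0,0],[0,0,0,0,0,0,0],[0,0,0,0,0,0,0],[0,0,0,0,0,0,0]]]'; python3 -m pendant '[[[0,0,0,0,0,0,0],[0,0,0,0,0,0,0],[0,0,0,0,0,0,0],[0,0,0,0,0,0,0],[0,0,0,0,0,0,0],[0,0,0,0,0,0,0]]]'
python3 - <<'E'
from h import *
o=ctrl.get_obs();p=snapshot('wrist');save(p,'w12');C=cam(p,o);print(o['tool_pos'],o['force'],o['orientation'])
h=cv2.cvtColor(p['image'],cv2.COLOR_RGB2HSV);m=(h[...,0]>17)&(h[...,0]<32)&(h[...,1]>150)
pts=np.array([atz(C,(u,np.nonzero(m[200:260,u])[0][0]+200-.5),.06)[:2] for u in range(222,292,3) if m[200:260,u].any()])
k=np.polyfit(pts[:,0],pts[:,1],1);print('arm dir deg',180+np.degrees(np.arctan(k[0])),np.std(np.polyval(k,pts[:,0])-pts[:,1]))
pl=[(u,v) for u,v in ((175,152),(400,123))]; a,b=[atz(C,q,.024) for q in pl]; print('plate edge yaw',np.degrees(np.arctan2(*(a-b)[[1,0]])))
im=cv2.imread('pics/w8.png'); 
im=cv2.imread('pics/w12.png')[100:260,140:460]; cv2.imwrite('pics/w12c.png',cv2.resize(im,None,fx=2.5,fy=2.5))
q=snapshot('side');save(q,'s12'); print(blobs(q,'red',(310,230,345,290)))
im=cv2.imread('pics/s12.png')[170:290,260:420]; cv2.imwrite('pics/s12c.png',cv2.resize(im,None,fx=5,fy=5))
E
```

```text
clock: 16.12
tool_pos: [0.5532, 0.0764, 0.0972]
orientation: [-89.6, 0.3, 80.9]
force: [-7.1, -8.6, 1.4]
opening: 0.0007
clock: 16.62
tool_pos: [0.5532, 0.0764, 0.0972]
orientation: [-89.6, 0.3, 80.9]
force: [-7.1, -8.1, 0.7]
opening: 0.0002
[0.55315897 0.07635399 0.09721858] [-7.1275827  -8.08181244  0.66476749] [-89.5908312    0.27673506  80.90543418]
arm dir deg 171.55329292747027 0.00022764652158662604
plate edge yaw -1.9834098032902607
[(37, [328.5, 258.9], [326, 256, 6, 7])]
```

View pics/w12c.png

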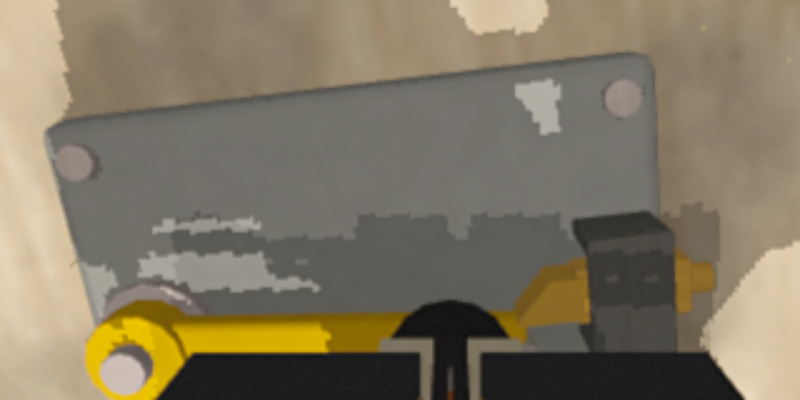

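View pics/s12c.png

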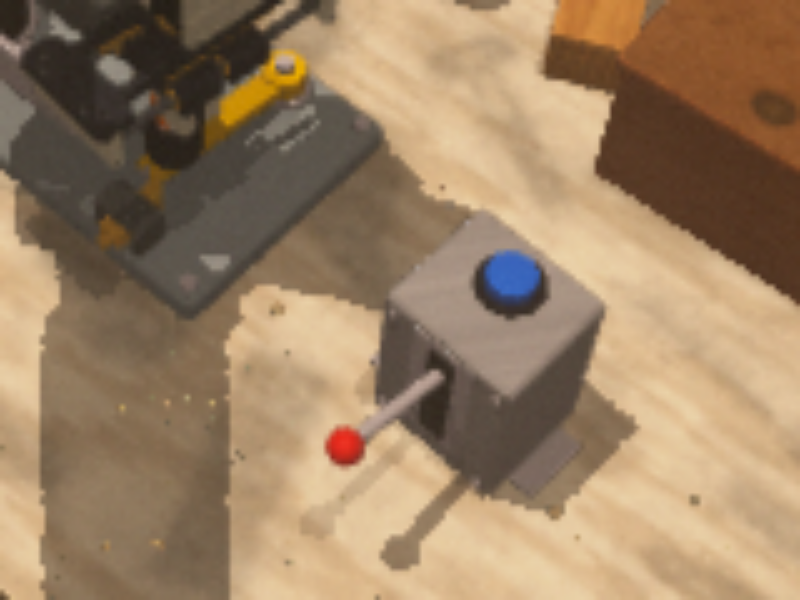

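Run:
```python
from h import *
p0=snapshot('wrist')
poses={'w8':([.55559,.01479,.2175],[-89.8776,.0351,90.0953]),'w10':([.55114,.06315,.09758],[-89.6,.3,80.9]),'w11':([.55297,.0755,.09724],[-89.6,.28,80.9]),'w12':([.55316,.07635,.0972],[-89.59,.277,80.905])}
for n,(t,r) in poses.items():
    im=cv2.cvtColor(cv2.imread(f'pics/{n}.png'),cv2.COLOR_BGR2RGB)
    C=cam(p0,dict(tool_pos=np.array(t),orientation=np.array(r)))
    h=cv2.cvtColor(im,cv2.COLOR_RGB2HSV);m=(h[...,0]>14)&(h[...,0]<32)&(h[...,1]>130)&(h[...,2]>60)
    rng=range(246,300,3) if n=='w8' else range(222,292,3)
    pts=np.array([atz(C,(u,np.nonzero(m[200:260,u])[0][0]+200-.5),.06)[:2] for u in rng if m[200:260,u].any()])
    k=np.polyfit(pts[:,0],pts[:,1],1)
    sub=m[195:240,385:450] if n!='w8' else m[215:240,370:400]
    ys,xs=np.nonzero(sub); o=(385,195) if n!='w8' else (370,215)
    j=xs.max(); tail=(j+o[0],ys[xs>=j-1].mean()+o[1])
    print(n,'arm',180+np.degrees(np.arctan(k[0])),'tail',tail,atz(C,tail,.04)[:2])
    c=im[195:245,340:450] if n!='w8' else im[205:245,330:400]
    cv2.imwrite(f'pics/{n}p.png',cv2.cvtColor(cv2.resize(c,None,fx=6,fy=6,interpolation=cv2.INTER_CUBIC),cv2.COLOR_RGB2BGR))
a=cv2.imread('pics/w10p.png');b=cv2.imread('pics/w12p.png');cv2.imwrite('pics/cmp.png',np.vstack([a,b])[:600])
```

```text
w8 arm 194.08147188180592 tail (np.int64(387), np.float64(235.11111111111111)) [0.46831258 0.08545881]
w10 arm 178.55048088570058 tail (np.int64(427), np.float64(225.875)) [0.46512209 0.08668944]
w11 arm 172.227396117226 tail (np.int64(425), np.float64(211.875)) [0.46801315 0.08664356]
w12 arm 171.95229887036365 tail (np.int64(425), np.float64(210.7058823529412)) [0.46814753 0.08649469]
```

View pics/cmp.png

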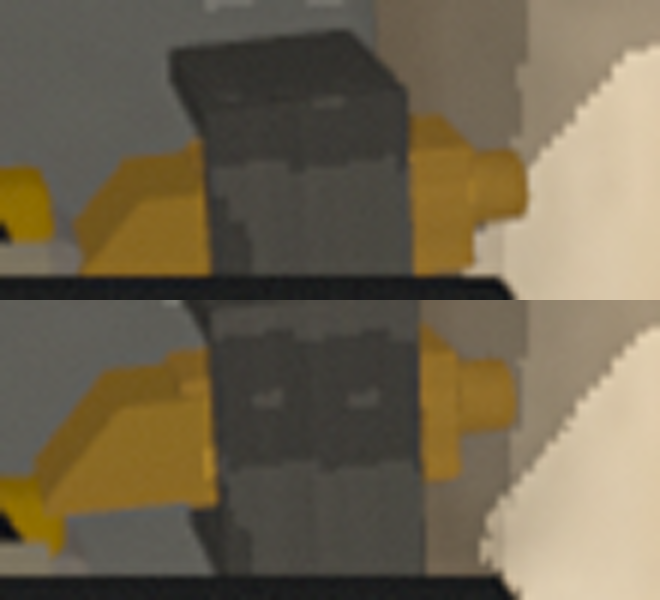

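```bash
python3 -m pendant '[[[0.1,0,0,0,0,0,0],[0.1,0,0,0,0,0,0],[0,0,0,0,0,0,0],[0,0,0,0,0,0,0],[0,0,0,0,0,0,0],[0,0,0,0,0,0,0]]]'; python3 -m pendant '[[[0,0,0,0,0,0,0],[0,0,0,0,0,0,0],[0,0,0,0,0,0,0],[0,0,0,0,0,0,0],[0,0,0,0,0,0,0],[0,0,0,0,0,0,0]]]'
python3 - <<'E'
from h import *
o=ctrl.get_obs();p=snapshot('wrist');save(p,'w13');C=cam(p,o);print(o['tool_pos'],o['force'])
h=cv2.cvtColor(p['image'],cv2.COLOR_RGB2HSV);m=(h[...,0]>14)&(h[...,0]<32)&(h[...,1]>130)&(h[...,2]>60)
pts=np.array([atz(C,(u,np.nonzero(m[200:260,u])[0][0]+200-.5),.06)[:2] for u in range(222,292,3) if m[200:260,u].any()])
k=np.polyfit(pts[:,0],pts[:,1],1);d=180+np.degrees(np.arctan(k[0]));print('theta',np.radians(194.08-d))
q=snapshot('side');print(blobs(q,'red',(310,230,345,290)))
E
```

```text
clock: 17.27
tool_pos: [0.5533, 0.078, 0.0972]
orientation: [-89.6, 0.3, 80.9]
force: [-7.4, -9.5, 2.7]
opening: 0.0002
clock: 17.77
tool_pos: [0.5533, 0.078, 0.0972]
orientation: [-89.6, 0.3, 80.9]
force: [-7.7, -10.3, 1.8]
opening: 0.0004
[0.55332247 0.0780495  0.09721276] [ -7.70569031 -10.26481028   1.76610484]
theta 0.4084372069102808
[(36, [328.6, 258.9], [326, 256, 7, 7])]
```

Steady at about 0.41, and the finger force matches the spring load. The pawl is back in and the lever is caught, so I'm handing in.

```bash
python3 -c "
from plant import ctrl
print(ctrl.close_job())"
```

```text
the job is handed in; nothing more can be done
None
```

I handed the job in at about 17.8 s, with the arm still holding the tensioner lug a little past the click.

- **Belt trip:** I pressed the blue button down to its stop, with about 16 N on the fingers, and the side camera showed the lever drop. I then gripped the red knob, lifted it to about −0.10 rad and let go. In the last check it was still where it stood before the test: pixel (328.6, 258.9), against (328.5, 258.7) at the start. It has caught.
- **Tensioner:** With the fingers shut, I pushed the orange lug towards the drum. The push force peaked at about 12 N at the pawl and then fell to about 9 N. The pawl slid out about 3 mm, then went back to its rest position.
- **Hold:** The arm's angle measured about 0.41 rad in the last picture, against the pawl's catch at about 0.345. It held steady for the last half second, with about 11 N on the fingers along the push, so the spring's load is on the arm.

**Checks that disagreed:**
- My other two estimates of the arm's angle, from the fingers' position and from the force, put it about 0.02 rad higher than the camera did. All of them are past the pawl's catch and well short of the back stop at 0.62.
- There is also a sideways force of about 7–8 N at the lug, which I take to be friction.

I did not touch the other things on the bench. I didn't check them again in a final picture.

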